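# Counter-hold the tensioner bolt on a shelving carriage

## Robot

A 6-joint arm with a two-finger parallel gripper is mounted at the origin on the work surface. World frame = base frame: x ahead of the robot, y to its left, z up, the work surface at z = 0. Lengths are in m, angles in rad, forces in N, time in s.
With the tool pointing down it reaches from about 0.225 to 0.875 m from the base axis. Payload 3.4 kg.
Tool frame: the origin (TCP) lies between the finger pads, 19 mm behind the fingertips; this is the grasp point; z points along the fingers, y is the line along which they close (so a half turn about z gives the same grasp; the last joint's range is limited). The gripper opens to 85 mm and grips with 20 to 120 N. Pads are 22 mm wide; open, the fingers measure 114 mm over their backs; the gripper's body (76 mm by 85 mm) begins 54 mm behind the grasp point. The pads swing forward as they close: fully open they stand 13 mm farther back than shut.
Start: joints at [1.173, 0.276, 1.505, -0, 1.361, -0.121], TCP at [0.157, 0.553, 0.25] pointing down, gripper open.
Joint ranges: [-2.89, 2.89], [-0.75, 2.08], [0.22, 2.7], [-1.18, 4.32], [0.11, 2.71], [-2.7, 2.7]. Speed limits (rad/s): [2.57, 2.57, 3.14, 3.14, 3.14, 3.14].

## Interface

Orientations are given as a unit quaternion [w, x, y, z].
In Python, from rig import manip gives the robot as it stands.
- The arm moves only by the shell command python3 -m pendant 'ROWS' [FORCE]. ROWS is JSON, a list of rows, each an object of numbers: "dx", "dy", "dz": the shift along the tool's x, y, z in m; "rx", "ry", "rz": the turn, a rotation vector about the tool's x, y, z in degrees; "hand": the finger opening in m, from 0 to 0.0854. In form: [{"dx": .., "dy": .., "dz": .., "rx": .., "ry": .., "rz": .., "hand": ..}, ...]. A call has 1 to 12 rows; each row shifts and turns the commanded pose from where the row before left it, along the tool's axes as they then stand; what a row does not reach is not made up. A row lasts 1/12 s, in which the tool goes at most 41.7 mm and 7.16 degrees, less where a joint would pass 70% of its speed; a pose out of reach is approached as far as the arm can. A call is refused whole if a number of a shift passes 0.0417 or a number of a turn 7.16, either way. A call with a gripper value outside its range is refused whole. The fingers move at their own pace and stop on an object; FORCE is the grip in N (left out, the last holds). Time passes only in rows, so rows that do not move let the fingers close. It gives the time, the measured TCP pose, the force, the opening and the grip force at its end, in the units of the state.
- manip.get_state(): the state, without advancing time (a new reading comes with each control period).
- manip.get_image(name): name is "side" or "top" or "wrist"; returns a dict with "frame" (384x512x3 uint8, red, green, blue), "fx", "fy", "cx", "cy" (pixels), "position" and "attitude" of the camera in the world; the wrist camera has in their place "mount" (4x4, takes a point from camera to tool coordinates, whose origin is the TCP and whose axes are the flange's). Camera axes: x right, y up, looking along -z (the intrinsics and any distortion apply to the point x, -y, -z); pixel columns grow to the right and rows downward; lengths in m; the calibration is good to about 2 mm. A picture is of the moment at which its call begins: read the wrist's pose just before it. There is no depth.
- manip.sign_off(): hands the job in; it is judged then, once.
The state is a dict: "clock": time; "qpos": joint angles; "qd": joint speeds; "effort": joint torques, N m; "position": TCP position; "ee_rot": TCP orientation; "contact_force": force on the tool from outside, world axes, zero at the start; "moment": the same for the moment, N m; "width": finger opening in m; "gripper_force": force on a finger pad.
Only numpy, scipy, OpenCV 4.12 (cv2) and the standard library are available. Lean on these libraries where they do the work, as an engineer would, in place of code of your own. Each camera call takes 0.05 s, during which the arm holds its last target. There are 200 camera calls.

## Task

The driver is already turning the nut of the chain-tensioner bolt, but the bolt just spins round with it. Take the small threadlocker bottle off the carriage channel and stand it upright on the parts tray, out of the way; then reach down into the gap behind the bracket, grip the hidden hexagon bolt head well between the fingers and hold it still so that the nut can run on along the thread. Finish while holding: do not let go of the head, keep the gripper from leaning on the bracket or channel, and leave the grease tin and the other things on the bench where they are.

Things in the scene. Friction and masses are not known exactly. Their poses are not given: they have to be found in the camera images.
- carriage: Steel carriage end, fixed to the bench. Origin on the bench below the bolt's axis, at the bracket leg's inner face; x runs along the gap, y along the bolt to the nut and driver, z up. In mm: bracket leg, an upright plate, x -80 to 80, y 0 to 8, top z 130; channel web facing it, x -150 to 150, y -52 to -58, top z 130; the channel's top flange, a flat ledge at z 130, y -58 to -118.
- gap_mouth (a point): Middle of the gap's mouth between bracket leg and channel web, level with their tops (130 mm over the bench), above the bolt head. The gap is 52 mm wide (carriage y 0 to -52), open above and at both ends, floor 8 mm over the bench. A slide block (50 x 10 x 40 mm, its top 10 mm below the mouth) behind the head takes 10 mm of the gap on the leg's side.
- driver: Cordless driver lying on its side in wooden saddles beyond the leg, fixed, its socket on the nut; its origin and axes are those of the carriage. Motor body 62 mm thick along the bolt's axis (100 mm over the bench), y 62 to 212 mm; grip and battery reach out to x 162 mm at y 127 to 217. All of it is below 135 mm over the bench.
- bolt: M16 bolt, origin at the centre of its hexagon head in the gap, carriage x 0, y -21, z 100 mm. Head 24 mm across flats, 28 over corners, 10 thick (y -16 to -26) on a 22 mm round spacer; 26 mm free to the web. Its y axis is the bolt's axis (the carriage's y). It turns steadily with the nut (drag 0.06 N m); fingers closing across the axis settle on two flats at any angle and stop it.
- nut (a joint): angle of nut and driver socket about the bolt's axis, rad; grows all the time at about 1 rad/s, also when the bolt is held
- bottle: round white plastic threadlocker bottle, origin at the centre of its underside; body 38 mm in diameter up to 51 mm, then tapering to a narrow neck and black cap, 90 mm tall in all, 70 g. Stands on the channel's top ledge beside the gap.
- tray: fixed shallow steel parts tray, origin at the centre of its underside; 260 mm along its x, 170 mm along its y, walls 4 mm thick and 16 mm high, inner floor at z 4 mm. One half (+x of its frame, about x +70) holds the grease tin; the other half is free.
- grease_tin: round aluminium tin standing on the tray, 72 mm in diameter, 55 mm tall, origin at the centre of its underside
- cd_cases: stack of four CD cases, 125 x 142 x 42 mm, origin at the centre of its underside
- spanner: combination spanner lying on the bench, 215 mm long along its x, 9 mm high, origin at the centre of its underside
Not all that is in view belongs to the job. Of the things like the bottle, leave any that is blue, green or orange; of the rest the larger one is meant.

How it is judged:
On the way, in this order (a step that is already met when the one before it is completed fails the run):
1. the bottle stands upright on the tray, let go (x of bottle in the frame of tray between -0.125 and 0.125 m and y of bottle in the frame of tray between -0.08 and 0.08 m and z of bottle in the frame of tray below 0.009 m and angle between bottle's own z axis and vertical below 0.1 rad and linear speed of bottle below 0.02 m/s and contact force between bottle and the fingers below 0.1 N and contact force between bottle and tray above 0.2 N), for 0.2 s.
2. the bolt head is gripped in the gap and no longer turns, while the nut turns on (angular speed of bolt below 0.15 rad/s and contact force between the fingers and bolt above 12 N and distance between the grasp point and bolt below 0.025 m and velocity of joint nut above 0.4 rad/s and contact force between each of the arm, the fingers and carriage below 8 N), for 0.5 s.
At the end, for the whole second after the job is handed in: For the last second: fingers grip the head (over 12 N, TCP within 25 mm of its centre), it turns under 0.15 rad/s, nut over 0.4 rad/s, gripper on bracket or channel under 8 N; bottle released, still, upright within 0.1 rad on the tray floor; tin, CD cases, spanner moved under 30 mm (all of step 1 and all of step 2 and distance of each of grease_tin, cd_cases, spanner from where it was at the start of the episode below 0.03 m); the arm keeps its last pose, push and grip.
It fails at once if the bottle is tipped over (angle between bottle's own z axis and vertical above 0.6 rad).
It fails at once if the grease tin is knocked away (distance of grease_tin from where it was at the start of the episode above 0.03 m).
It fails at once if the stack of CD cases is knocked away (distance of cd_cases from where it was at the start of the episode above 0.03 m).
It fails at once if the spanner is knocked away (distance of spanner from where it was at the start of the episode above 0.03 m).
It also fails if it takes over 48 s, if anything falls off the work surface, if the arm or the gripper's body presses on something with over 40 N, if the wrist force passes 120 N, or if a joint passes its speed limit or range.

## Working session

There is one attempt and no reset: what is moved stays moved. The work goes in short steps, Python scripts to look and compute and a shell command to move; the robot and the scene stay as the last step left them, time stands still between calls to the robot, and variables do not carry over. Pictures are saved under pics/ and viewed, at most 10 in all, crops included, and the job is handed in when it is done.

```bash
mkdir -p pics; python3 - <<'E'
from rig import manip
import cv2,pickle
s=manip.get_state();print(s)
for n in("top","side"):
    im=manip.get_image(n);cv2.imwrite(f"pics/{n}0.png",cv2.resize(im["frame"][:,:,::-1],(800,600),interpolation=cv2.INTER_CUBIC))
    pickle.dump(im,open(f"{n}.pkl","wb"));print({k:v for k,v in im.items() if k!="frame"})
E
```

```text
{'clock': 0.0, 'qpos': array([ 1.17298881e+00,  2.76650427e-01,  1.50612980e+00, -2.39691799e-05,
        1.36071931e+00, -1.21017259e-01]), 'qd': array([-0.00044207, -0.00025833, -0.00078572, -0.00102738,  0.0002719 ,
       -0.00194902]), 'effort': array([ 7.07000381e-04, -4.16780698e+01, -2.45806664e+01,  9.76128763e-05,
        1.09480342e-02,  3.58901116e-05]), 'position': array([0.15695959, 0.55264847, 0.24910941]), 'ee_rot': array([-2.33243535e-04,  1.37951218e-01,  9.90438566e-01, -9.24547517e-04]), 'contact_force': array([-0.04818474,  1.2822289 , -0.75534835]), 'moment': array([-0.00245871,  0.00150203, -0.02148264]), 'gripper_force': 0.0, 'width': 0.08528313541424089}
{'fx': 429.55805821303244, 'fy': 429.55805821303244, 'cx': 258.7103612957293, 'cy': 195.25541961914527, 'position': array([ 0.43884364, -0.09146254,  0.97075856]), 'attitude': array([-0.66797114, -0.06708276,  0.07487236,  0.73736598])}
{'fx': 379.7087675106197, 'fy': 379.7087675106197, 'cx': 254.15504487147285, 'cy': 190.3751039872749, 'position': array([ 0.32839486, -0.55391729,  0.6596346 ]), 'attitude': array([ 0.89239237,  0.36038775, -0.10252418, -0.25148623])}
```

View pics/top0.png

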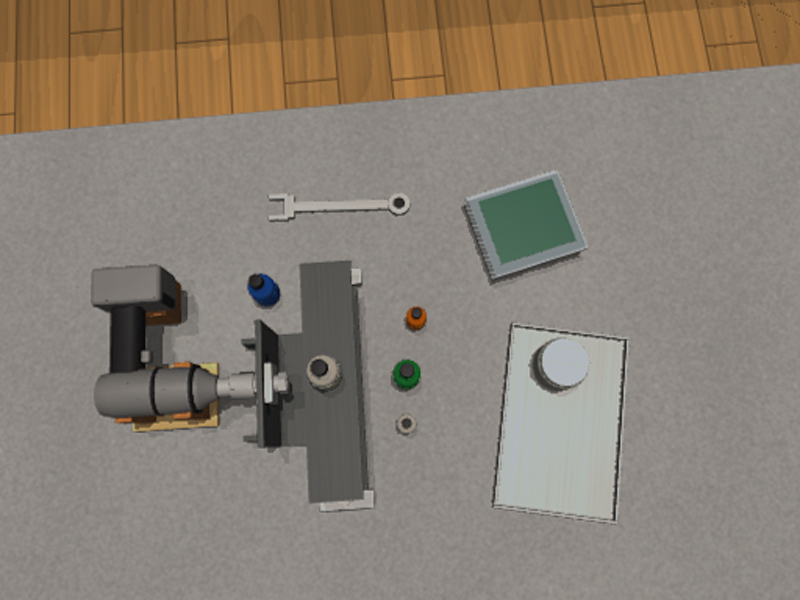

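View pics/side0.png

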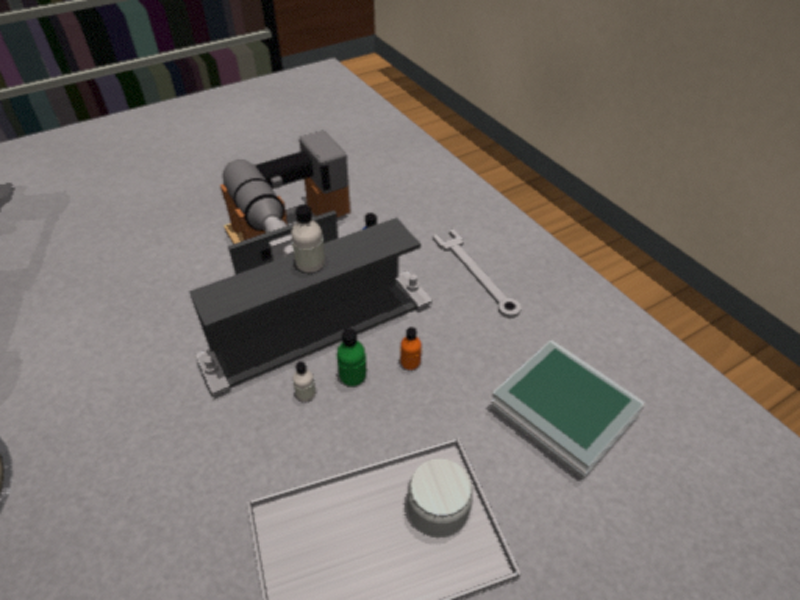

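Candidates (top0.png): white bottle on the ledge (323,372), small white one on the bench (405,424), green (406,374), orange (416,317) and blue (262,289). By the description it's the large white one on the ledge. I'll check that in an enlarged crop that also gives the carriage edges.

```bash
python3 - <<'E'
import cv2,pickle
f=pickle.load(open("top.pkl","rb"))["frame"][:,:,::-1]
c=f[160:335,145:280];cv2.imwrite("pics/crop1.png",cv2.resize(c,None,fx=3.4,fy=3.4,interpolation=cv2.INTER_CUBIC))
print(c.shape)
E
```

```text
(175, 135, 3)
```

View pics/crop1.png

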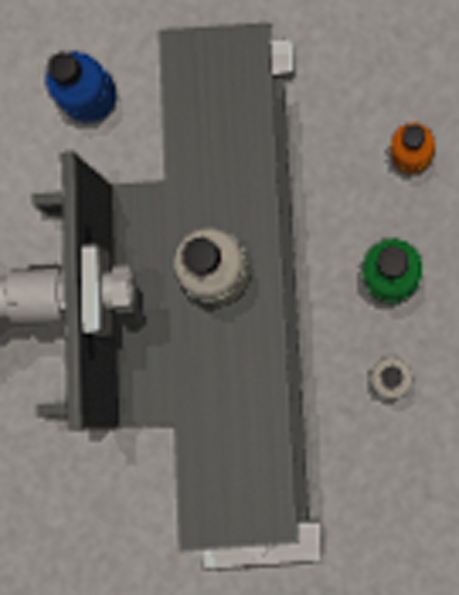

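The crop confirms the target: the large white bottle stands on the ledge, cap at crop (201,256). The bolt head is at about (120,288), and the ledge corners are (160,31), (271,23), (299,542) and (180,549). Next I'll fit the poses.

```bash
cat > h.py <<'E'
import numpy as np,pickle
from scipy.spatial.transform import Rotation as R
from scipy.optimize import least_squares
def q2R(q): return R.from_quat([q[1],q[2],q[3],q[0]])
def proj(im,P):
    p=q2R(im["attitude"]).inv().apply(np.atleast_2d(P)-im["position"])
    return np.c_[im["cx"]+im["fx"]*p[:,0]/-p[:,2], im["cy"]+im["fy"]*-p[:,1]/-p[:,2]]
def back(im,uv,z):
    u,v=uv;d=q2R(im["attitude"]).apply([(u-im["cx"])/im["fx"],-(v-im["cy"])/im["fy"],-1])
    return im["position"]+d*(z-im["position"][2])/d[2]
def planar(p,L):
    L=np.atleast_2d(L);c,s=np.cos(p[2]),np.sin(p[2])
    return np.c_[p[0]+c*L[:,0]-s*L[:,1],p[1]+s*L[:,0]+c*L[:,1],L[:,2]]
E
python3 - <<'E'
from h import *
np.set_printoptions(precision=4,suppress=True)
t=pickle.load(open("top.pkl","rb"));s=pickle.load(open("side.pkl","rb"))
L=np.array([[150,-52,130],[150,-118,130],[-150,-118,130],[-150,-52,130],[80,8,130],[80,0,130],[-80,8,130],[-80,0,130]])/1e3
uv=np.array([[160,31],[271,23],[299,542],[180,549],[62,152],[72,152],[70,427],[82,428]])/3.4+[145,160]-.35
Ls=np.array([[150,-118,130],[-150,-118,130]])/1e3; uvs=np.array([[419,244],[205,322]])/1.5625-.2
g=back(t,uv[0],.13);h=back(t,uv[3],.13);d=g-h
p0=[*(g+h)[:2]/2,np.arctan2(d[1],d[0])]
f=lambda p,a=1,b=1:np.r_[a*(proj(t,planar(p,L))-uv).ravel(),b*(proj(s,planar(p,Ls))-uvs).ravel()]
r=least_squares(f,p0);p=r.x;print("carriage",p,np.degrees(p[2]));print(f(p).reshape(-1,2))
r=least_squares(lambda p:f(p,1,0),p0);print("toponly",r.x)
# bottle: cap top top view z=.22; side
ct=np.array([201,256])/3.4+[145,160]-.35; print("bottle",back(t,ct,.22),back(s,np.array([304,210])/1.5625-.2,.22))
b=back(t,ct,.22);c,sn=np.cos(p[2]),np.sin(p[2]);dd=b[:2]-p[:2];print("bottle local",c*dd[0]+sn*dd[1],-sn*dd[0]+c*dd[1])
print("gap mouth",planar(p,[0,-.026,.13]),"bolt",planar(p,[0,-.021,.1]))
# tray top rim outer corners z=.016
T=np.array([[512,324],[628,339],[616,522],[493,507]])/1.5625-.2
C=np.array([back(t,q,.016) for q in T]);print("tray",C,C.mean(0));print(np.linalg.norm(np.diff(C,axis=0),axis=1))
print("tin",back(t,np.array([562,363])/1.5625,.055))
E
```

```text
carriage [ 0.5306  0.077  -0.0307] -1.758441353248654
[[-0.1918 -0.7728]
 [-0.2592 -0.5545]
 [-0.2296  0.0848]
 [-0.2085  0.502 ]
 [-0.2379 -0.4262]
 [ 0.8465 -0.6947]
 [-0.6327  0.7174]
 [ 0.0194  0.1327]
 [ 0.5001 -0.6769]
 [-0.725   1.7577]]
toponly [ 0.5304  0.0768 -0.0293]
bottle [ 0.5302 -0.0047  0.22  ] [ 0.5319 -0.0087  0.22  ]
bottle local 0.002061935859350028 -0.08169076199894942
gap mouth [[0.5298 0.051  0.13  ]] bolt [[0.53  0.056 0.1  ]]
tray [[ 0.5902 -0.2634  0.016 ]
 [ 0.552  -0.4266  0.016 ]
 [ 0.3046 -0.3687  0.016 ]
 [ 0.3407 -0.2044  0.016 ]] [ 0.4469 -0.3158  0.016 ]
[0.1675 0.2541 0.1683]
tin [ 0.523  -0.3178  0.055 ]
```

```bash
python3 -m pendant '[{"rz":6.9,"dz":-0.008},{"rz":6.9,"dz":-0.008},{"rz":6.9,"dz":-0.008},{"rz":6.9,"dz":-0.008},{"rz":6.9,"dz":-0.008},{"rz":6.9,"dz":-0.008},{"rz":6.9,"dz":-0.008},{"rz":6.9,"dz":-0.008},{"rz":6.9,"dz":-0.008},{"rz":6.9,"dz":-0.008},{"rz":6.9,"dz":-0.008},{}]'
cat >> h.py <<'E'
def go(target,p=-0.0307):
    from rig import manip
    s=manip.get_state();Q=q2R(s["ee_rot"])
    c,sn=np.cos(p),np.sin(p)
    W=np.array([[-sn,c,0],[c,sn,0],[0,0,-1]]).T   # tool down, y along carriage x
    print(s["clock"],"pos",s["position"].round(4),"w",round(s["width"],4),s["gripper_force"],s["contact_force"].round(2),"shift",Q.inv().apply(np.array(target)-s["position"]).round(4),"rot",(Q.inv()*R.from_matrix(W)).as_rotvec(degrees=True).round(2))
E
python3 -c "
from h import *
go([.531,-.006,.337])"
```

```text
0.1 pos [0.157  0.5527 0.2492] w 0.0854 0.0 [ 0.08  0.23 -0.51] shift [-0.5125 -0.4353 -0.0872] rot [-9.00e-02  5.00e-02  7.59e+01]invalid input
```

```bash
python3 -m pendant '[{"rz":6.9,"dz":-0.008},{"rz":6.9,"dz":-0.008},{"rz":6.9,"dz":-0.008},{"rz":6.9,"dz":-0.008},{"rz":6.9,"dz":-0.008},{"rz":6.9,"dz":-0.008},{"rz":6.9,"dz":-0.008},{"rz":6.9,"dz":-0.008},{"rz":6.9,"dz":-0.008},{"rz":6.9,"dz":-0.008},{"rz":6.9,"dz":-0.008},{"dz":0}]'
python3 -c "
from h import *
go([.531,-.006,.337])"
```

```text
0.1 pos [0.157  0.5527 0.2492] w 0.0854 0.0 [ 0.08  0.23 -0.51] shift [-0.5125 -0.4353 -0.0872] rot [-9.00e-02  5.00e-02  7.59e+01]invalid input
```

```bash
python3 -m pendant '[{"dx":0,"dy":0,"dz":-0.008,"rx":0,"ry":0,"rz":6.9,"hand":0.085}]'; echo; python3 -m pendant '[{"dx":0,"dy":0,"dz":-0.008,"rx":0,"ry":0,"rz":6.9}]'
```

```text
clock: 0.18
position: [0.1567, 0.5519, 0.256]
ee_rot: [-0.0, 0.198, 0.98, -0.002]
contact_force: [0.1, 0.6, 0.3]
width: 0.0849
gripper_force: 0.0
invalid input
```

```bash
python3 -m pendant '[{"dx":0,"dy":0,"dz":-0.008,"rx":0,"ry":0,"rz":6.9,"hand":0.085},{"dx":0,"dy":0,"dz":-0.008,"rx":0,"ry":0,"rz":6.9,"hand":0.085},{"dx":0,"dy":0,"dz":-0.008,"rx":0,"ry":0,"rz":6.9,"hand":0.085},{"dx":0,"dy":0,"dz":-0.008,"rx":0,"ry":0,"rz":6.9,"hand":0.085},{"dx":0,"dy":0,"dz":-0.008,"rx":0,"ry":0,"rz":6.9,"hand":0.085},{"dx":0,"dy":0,"dz":-0.008,"rx":0,"ry":0,"rz":6.9,"hand":0.085},{"dx":0,"dy":0,"dz":-0.008,"rx":0,"ry":0,"rz":6.9,"hand":0.085},{"dx":0,"dy":0,"dz":-0.008,"rx":0,"ry":0,"rz":6.9,"hand":0.085},{"dx":0,"dy":0,"dz":-0.008,"rx":0,"ry":0,"rz":6.9,"hand":0.085},{"dx":0,"dy":0,"dz":-0.008,"rx":0,"ry":0,"rz":6.9,"hand":0.085},{"dx":0,"dy":0,"dz":0,"rx":0,"ry":0,"rz":0,"hand":0.085},{"dx":0,"dy":0,"dz":0,"rx":0,"ry":0,"rz":0,"hand":0.085}]'
python3 -c "
from h import *
go([.531,-.006,.337])"
```

```text
clock: 1.18
position: [0.1571, 0.5531, 0.3379]
ee_rot: [-0.0, 0.717, 0.697, 0.0]
contact_force: [-0.1, 0.4, -0.5]
width: 0.0849
gripper_force: 0.0
1.1833 pos [0.1571 0.5531 0.3379] w 0.0849 0.0 [-0.12  0.41 -0.45] shift [-0.5486  0.3892  0.0008] rot [ 0.   -0.    0.18]
```

```bash
python3 -m pendant '[{"dx":-0.0305,"dy":0.0216,"dz":0,"rx":0,"ry":0,"rz":0.18,"hand":0.085},{"dx":-0.0305,"dy":0.0216,"dz":0,"rx":0,"ry":0,"rz":0,"hand":0.085},{"dx":-0.0305,"dy":0.0216,"dz":0,"rx":0,"ry":0,"rz":0,"hand":0.085},{"dx":-0.0305,"dy":0.0216,"dz":0,"rx":0,"ry":0,"rz":0,"hand":0.085},{"dx":-0.0305,"dy":0.0216,"dz":0,"rx":0,"ry":0,"rz":0,"hand":0.085},{"dx":-0.0305,"dy":0.0216,"dz":0,"rx":0,"ry":0,"rz":0,"hand":0.085},{"dx":-0.0305,"dy":0.0216,"dz":0,"rx":0,"ry":0,"rz":0,"hand":0.085},{"dx":-0.0305,"dy":0.0216,"dz":0,"rx":0,"ry":0,"rz":0,"hand":0.085},{"dx":-0.0305,"dy":0.0216,"dz":0,"rx":0,"ry":0,"rz":0,"hand":0.085},{"dx":-0.0305,"dy":0.0216,"dz":0,"rx":0,"ry":0,"rz":0,"hand":0.085},{"dx":-0.0305,"dy":0.0216,"dz":0,"rx":0,"ry":0,"rz":0,"hand":0.085},{"dx":-0.0305,"dy":0.0216,"dz":0,"rx":0,"ry":0,"rz":0,"hand":0.085}]' && python3 -m pendant '[{"dx":-0.0305,"dy":0.0216,"dz":0,"rx":0,"ry":0,"rz":0,"hand":0.085},{"dx":-0.0305,"dy":0.0216,"dz":0,"rx":0,"ry":0,"rz":0,"hand":0.085},{"dx":-0.0305,"dy":0.0216,"dz":0,"rx":0,"ry":0,"rz":0,"hand":0.085},{"dx":-0.0305,"dy":0.0216,"dz":0,"rx":0,"ry":0,"rz":0,"hand":0.085},{"dx":0,"dy":0,"dz":0,"rx":0,"ry":0,"rz":0,"hand":0.085},{"dx":0,"dy":0,"dz":0,"rx":0,"ry":0,"rz":0,"hand":0.085}]'
cat >> h.py <<'E'
def wrist(name):
    from rig import manip
    import cv2
    s=manip.get_state();im=manip.get_image("wrist");M=np.array(im["mount"])
    Q=q2R(s["ee_rot"]);C=Q*R.from_matrix(M[:3,:3]);q=C.as_quat()
    im["position"]=s["position"]+Q.apply(M[:3,3]);im["attitude"]=[q[3],*q[:3]]
    pickle.dump(im,open(name+".pkl","wb"));cv2.imwrite(f"pics/{name}.png",cv2.resize(im["frame"][:,:,::-1],(800,600),interpolation=cv2.INTER_CUBIC))
    print("mount",M.round(3).tolist())
    return im
E
python3 -c "
from h import *
go([.531,-.006,.337])
wrist('w1')"
```

```text
clock: 2.18
position: [0.404, 0.1768, 0.3373]
ee_rot: [-0.0, 0.718, 0.696, -0.0]
contact_force: [-0.4, 0.4, -0.5]
width: 0.0851
gripper_force: 0.0
clock: 2.68
position: [0.4865, 0.0523, 0.3366]
ee_rot: [-0.001, 0.719, 0.694, -0.001]
contact_force: [1.0, 0.8, 0.4]
width: 0.085
gripper_force: 0.0
2.6833 pos [0.4865 0.0523 0.3366] w 0.085 0.0 [0.99 0.76 0.39] shift [-0.0566  0.0465 -0.0005] rot [-0.16 -0.02 -0.27]
mount [[0.001, 0.963, 0.27, 0.068], [1.0, -0.001, -0.0, -0.0], [-0.0, 0.27, -0.963, -0.124], [0.0, 0.0, 0.0, 1.0]]
```

View pics/w1.png

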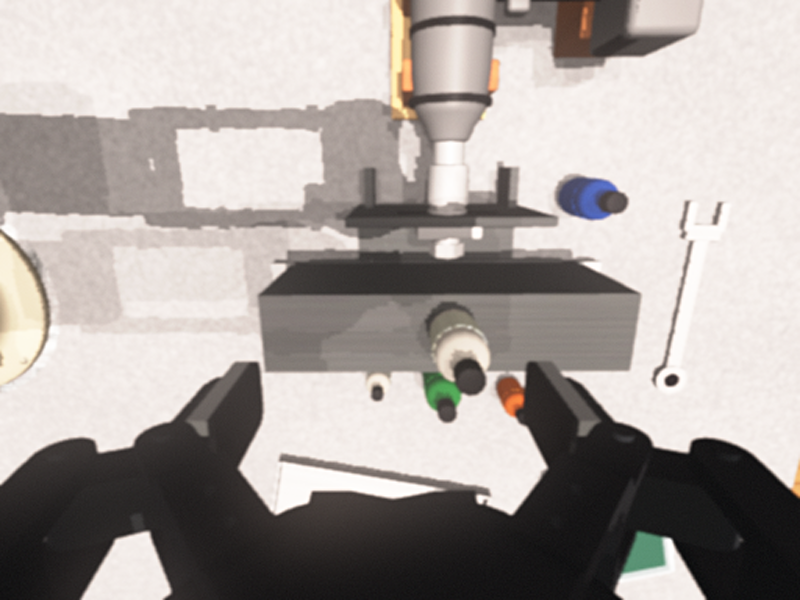

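The wrist view shows the ledge corners at (261,294), (638,293), (631,370) and (265,370). The bottle's cap is at (470,378), the bolt head at (448,250), and the leg's inner edge at row 222.

```bash
python3 - <<'E'
from h import *
np.set_printoptions(precision=4,suppress=True)
w=pickle.load(open("w1.pkl","rb"));t=pickle.load(open("top.pkl","rb"))
L=np.array([[-150,-52,130],[150,-52,130],[150,-118,130],[-150,-118,130]])/1e3
uv=np.array([[261,294],[638,293],[631,370],[265,370]])/1.5625-.2
f=lambda p:(proj(w,planar(p,L))-uv).ravel()
p=least_squares(f,[.5306,.077,-.0307]).x;print(p);print(f(p).reshape(-1,2))
p2=[.5306,.077,-.0307];print("res with old",f(p2).reshape(-1,2))
print("cap",back(w,np.array([470,380])/1.5625-.2,.22))
for y in(0,8):print("leg ends px",proj(w,planar(p2,[[-.08,y/1e3,.13],[.08,y/1e3,.13]]))*1.5625)
print("head px",proj(w,planar(p2,[[0,-.026,.1]]))*1.5625)
b=np.array([.531,-.006]); 
go([.531,-.006,.337])
E
```

```text
[ 0.5307  0.0772 -0.0316]
[[-2.3222 -0.2046]
 [ 3.0083 -0.0469]
 [-0.2608  0.353 ]
 [-0.4768  0.6752]]
res with old [[-2.3358  0.0858]
 [ 2.956   0.0336]
 [-0.264   0.4256]
 [-0.4452  0.9377]]
cap [ 0.5302 -0.0033  0.22  ]
leg ends px [[344.5222 226.7069]
 [558.7466 225.9902]]
leg ends px [[344.1673 215.9122]
 [559.8042 215.1721]]
head px [[445.9426 253.1938]]
2.7333 pos [0.4857 0.0535 0.3369] w 0.0851 0.0 [-0.53  0.43 -0.05] shift [-0.0579  0.0472 -0.0003] rot [-0.16 -0.05 -0.18]
```

```bash
python3 -m pendant '[{"dx":-0.028,"dy":0.023,"dz":0,"rx":-0.15,"ry":0,"rz":-0.2,"hand":0.085},{"dx":-0.028,"dy":0.023,"dz":0,"rx":0,"ry":0,"rz":0,"hand":0.085},{"dx":0,"dy":0,"dz":0.03,"rx":0,"ry":0,"rz":0,"hand":0.085},{"dx":0,"dy":0,"dz":0.03,"rx":0,"ry":0,"rz":0,"hand":0.085},{"dx":0,"dy":0,"dz":0.02,"rx":0,"ry":0,"rz":0,"hand":0.085},{"dx":0,"dy":0,"dz":0,"rx":0,"ry":0,"rz":0,"hand":0.085},{"dx":0,"dy":0,"dz":0,"rx":0,"ry":0,"rz":0,"hand":0.085}]' 30
python3 -c "
from h import *
go([.5302,-.004,.172])"
```

```text
clock: 3.32
position: [0.5294, -0.0022, 0.2574]
ee_rot: [-0.0, 0.717, 0.697, 0.0]
contact_force: [-0.9, -1.1, 0.1]
width: 0.085
gripper_force: 0.0
3.3167 pos [ 0.5294 -0.0022  0.2574] w 0.085 0.0 [-0.86 -1.08  0.09] shift [-0.0018  0.0009  0.0854] rot [ 0.   -0.04  0.17]
```

```bash
python3 -m pendant '[{"dx":-0.002,"dy":0.001,"dz":0.02,"rx":0,"ry":0,"rz":0.1,"hand":0.085},{"dx":0,"dy":0,"dz":0.025,"rx":0,"ry":0,"rz":0,"hand":0.085},{"dx":0,"dy":0,"dz":0.025,"rx":0,"ry":0,"rz":0,"hand":0.085},{"dx":0,"dy":0,"dz":0.015,"rx":0,"ry":0,"rz":0,"hand":0.085},{"dx":0,"dy":0,"dz":0,"rx":0,"ry":0,"rz":0,"hand":0.06},{"dx":0,"dy":0,"dz":0,"rx":0,"ry":0,"rz":0,"hand":0.05},{"dx":0,"dy":0,"dz":0,"rx":0,"ry":0,"rz":0,"hand":0.04},{"dx":0,"dy":0,"dz":0,"rx":0,"ry":0,"rz":0,"hand":0.03},{"dx":0,"dy":0,"dz":0,"rx":0,"ry":0,"rz":0,"hand":0.025},{"dx":0,"dy":0,"dz":0,"rx":0,"ry":0,"rz":0,"hand":0.02},{"dx":0,"dy":0,"dz":0,"rx":0,"ry":0,"rz":0,"hand":0.02},{"dx":0,"dy":0,"dz":0,"rx":0,"ry":0,"rz":0,"hand":0.02}]' 30
python3 -c "
from h import *
go([.5302,-.004,.172])"
```

```text
clock: 4.32
position: [0.533, -0.0056, 0.1754]
ee_rot: [0.002, 0.718, 0.696, 0.002]
contact_force: [-1.4, 0.4, 6.8]
width: 0.0368
gripper_force: 30.1
4.3167 pos [ 0.533  -0.0056  0.1754] w 0.0368 30.111192555050366 [-1.39  0.39  6.81] shift [ 0.0015 -0.0029  0.0033] rot [ 0.4  -0.01 -0.08]
```

The grip width is 36.8 mm with 7 N of upward force, so the pads are on the shoulder. I'll reopen and grip a bit lower.

```bash
python3 -m pendant '[{"dx":0,"dy":0,"dz":0,"rx":0,"ry":0,"rz":0,"hand":0.055},{"dx":0,"dy":0,"dz":0,"rx":0,"ry":0,"rz":0,"hand":0.055},{"dx":0,"dy":0,"dz":0,"rx":0,"ry":0,"rz":0,"hand":0.055},{"dx":0.0015,"dy":0,"dz":0,"rx":0,"ry":0,"rz":0,"hand":0.055},{"dx":0,"dy":0,"dz":0.003,"rx":0,"ry":0,"rz":0,"hand":0.055},{"dx":0,"dy":0,"dz":0.002,"rx":0,"ry":0,"rz":0,"hand":0.055},{"dx":0,"dy":0,"dz":0,"rx":0,"ry":0,"rz":0,"hand":0.055},{"dx":0,"dy":0,"dz":0,"rx":0,"ry":0,"rz":0,"hand":0.055}]' 30
python3 -c "
from h import *
go([.5302,-.004,.169])
wrist('w2')"
```

```text
clock: 4.98
position: [0.5315, -0.0041, 0.1676]
ee_rot: [0.001, 0.718, 0.696, 0.001]
contact_force: [0.5, -0.8, 0.5]
width: 0.0551
gripper_force: 0.0
4.9833 pos [ 0.5315 -0.0041  0.1676] w 0.0551 0.0 [ 0.47 -0.77  0.55] shift [ 0.0001 -0.0013 -0.0014] rot [ 0.1  -0.01 -0.08]
mount [[0.001, 0.963, 0.27, 0.068], [1.0, -0.001, -0.0, -0.0], [-0.0, 0.27, -0.963, -0.124], [0.0, 0.0, 0.0, 1.0]]
```

View pics/w2.png

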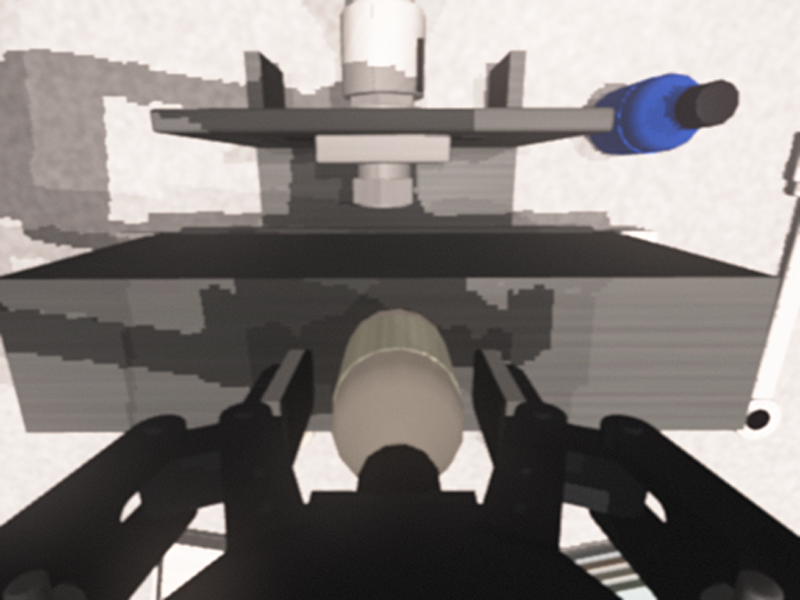

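The bottle is upright and centred between the pads (cap at (398,470)). I'll close on it.

```bash
python3 -m pendant '[{"dx":0,"dy":0,"dz":0,"rx":0,"ry":0,"rz":0,"hand":0.045},{"dx":0,"dy":0,"dz":0,"rx":0,"ry":0,"rz":0,"hand":0.038},{"dx":0,"dy":0,"dz":0,"rx":0,"ry":0,"rz":0,"hand":0.034},{"dx":0,"dy":0,"dz":0,"rx":0,"ry":0,"rz":0,"hand":0.03},{"dx":0,"dy":0,"dz":0,"rx":0,"ry":0,"rz":0,"hand":0.03},{"dx":0,"dy":0,"dz":0,"rx":0,"ry":0,"rz":0,"hand":0.03},{"dx":0,"dy":0,"dz":0,"rx":0,"ry":0,"rz":0,"hand":0.03}]' 30
python3 -c "
from h import *
go([.5302,-.004,.169])"
```

```text
clock: 5.62
position: [0.5319, -0.0042, 0.1682]
ee_rot: [0.001, 0.718, 0.696, 0.001]
contact_force: [-0.8, -0.1, 1.0]
width: 0.0369
gripper_force: 30.0
5.6167 pos [ 0.5319 -0.0042  0.1682] w 0.0369 30.038664402816266 [-0.77 -0.1   1.01] shift [ 0.0002 -0.0017 -0.0008] rot [ 0.18 -0.   -0.08]
```

```bash
python3 -m pendant '[{"dx":0,"dy":0,"dz":-0.01,"rx":0,"ry":0,"rz":0,"hand":0.03},{"dx":0,"dy":0,"dz":-0.02,"rx":0,"ry":0,"rz":0,"hand":0.03},{"dx":0,"dy":0,"dz":-0.02,"rx":0,"ry":0,"rz":0,"hand":0.03},{"dx":0,"dy":0,"dz":-0.01,"rx":0,"ry":0,"rz":0,"hand":0.03},{"dx":-0.015,"dy":-0.007,"dz":0,"rx":0,"ry":0,"rz":0,"hand":0.03},{"dx":-0.025,"dy":-0.011,"dz":0,"rx":0,"ry":0,"rz":0,"hand":0.03},{"dx":-0.03,"dy":-0.013,"dz":0,"rx":0,"ry":0,"rz":0,"hand":0.03},{"dx":-0.03,"dy":-0.013,"dz":0,"rx":0,"ry":0,"rz":0,"hand":0.03},{"dx":-0.03,"dy":-0.013,"dz":0,"rx":0,"ry":0,"rz":0,"hand":0.03},{"dx":-0.03,"dy":-0.013,"dz":0,"rx":0,"ry":0,"rz":0,"hand":0.03},{"dx":-0.03,"dy":-0.013,"dz":0,"rx":0,"ry":0,"rz":0,"hand":0.03},{"dx":-0.03,"dy":-0.013,"dz":0,"rx":0,"ry":0,"rz":0,"hand":0.03}]' 30
python3 -c "
from h import *
go([.389,-.302,.2])"
```

```text
clock: 6.62
position: [0.4276, -0.2221, 0.228]
ee_rot: [0.001, 0.718, 0.696, 0.001]
contact_force: [0.5, -0.5, -0.8]
width: 0.037
gripper_force: 30.2
6.6167 pos [ 0.4276 -0.2221  0.228 ] w 0.037 30.178908386151306 [ 0.51 -0.5  -0.85] shift [-0.0811 -0.0361  0.0279] rot [ 0.16 -0.01 -0.07]
```

```bash
python3 -m pendant '[{"dx":-0.026,"dy":-0.011,"dz":0,"rx":0.15,"ry":0,"rz":0,"hand":0.03},{"dx":-0.026,"dy":-0.011,"dz":0.01,"rx":0,"ry":0,"rz":0,"hand":0.03},{"dx":-0.015,"dy":-0.007,"dz":0.02,"rx":0,"ry":0,"rz":0,"hand":0.03},{"dx":-0.007,"dy":-0.003,"dz":0.03,"rx":0,"ry":0,"rz":0,"hand":0.03},{"dx":0,"dy":0,"dz":0.03,"rx":0,"ry":0,"rz":0,"hand":0.03},{"dx":0,"dy":0,"dz":0.03,"rx":0,"ry":0,"rz":0,"hand":0.03},{"dx":0,"dy":0,"dz":0.02,"rx":0,"ry":0,"rz":0,"hand":0.03},{"dx":0,"dy":0,"dz":0.01,"rx":0,"ry":0,"rz":0,"hand":0.03},{"dx":0,"dy":0,"dz":0,"rx":0,"ry":0,"rz":0,"hand":0.03},{"dx":0,"dy":0,"dz":0,"rx":0,"ry":0,"rz":0,"hand":0.03}]' 30
python3 -c "
from h import *
go([.389,-.302,.042]);wrist('w3')"
```

```text
clock: 7.45
position: [0.3941, -0.2938, 0.0776]
ee_rot: [-0.001, 0.718, 0.696, 0.0]
contact_force: [-0.9, 0.2, -0.8]
width: 0.037
gripper_force: 30.2
7.45 pos [ 0.3941 -0.2938  0.0776] w 0.037 30.190582196773903 [-0.88  0.16 -0.84] shift [-0.0084 -0.0048  0.0356] rot [-0.05 -0.05 -0.08]
mount [[0.001, 0.963, 0.27, 0.068], [1.0, -0.001, -0.0, -0.0], [-0.0, 0.27, -0.963, -0.124], [0.0, 0.0, 0.0, 1.0]]
```

View pics/w3.png

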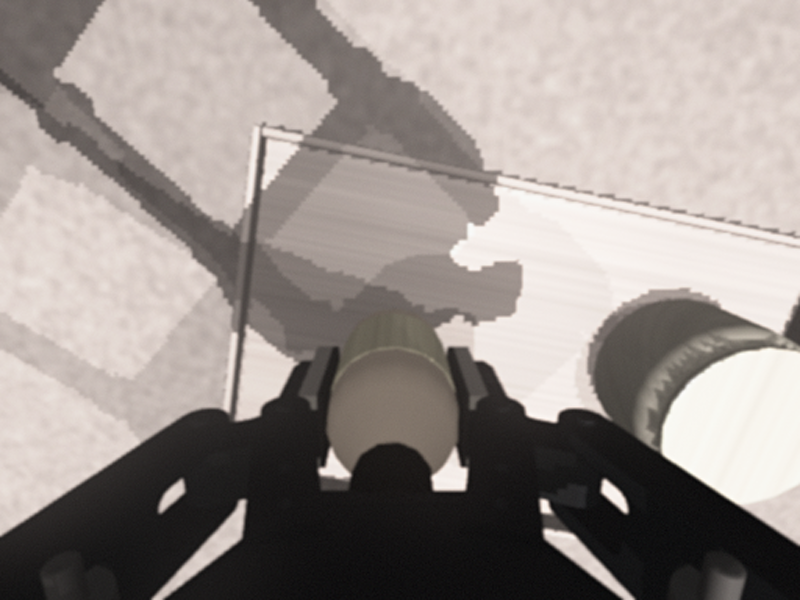

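The bottle is held upright above the free half of the tray, clear of the tin (left edge about (590,370)). I'll lower it.

```bash
python3 -m pendant '[{"dx":-0.006,"dy":-0.005,"dz":0.008,"rx":0,"ry":0,"rz":0,"hand":0.03},{"dx":0,"dy":0,"dz":0.01,"rx":0,"ry":0,"rz":0,"hand":0.03},{"dx":0,"dy":0,"dz":0.008,"rx":0,"ry":0,"rz":0,"hand":0.03},{"dx":0,"dy":0,"dz":0.003,"rx":0,"ry":0,"rz":0,"hand":0.03},{"dx":0,"dy":0,"dz":0.003,"rx":0,"ry":0,"rz":0,"hand":0.03},{"dx":0,"dy":0,"dz":0.001,"rx":0,"ry":0,"rz":0,"hand":0.03},{"dx":0,"dy":0,"dz":0,"rx":0,"ry":0,"rz":0,"hand":0.03},{"dx":0,"dy":0,"dz":0,"rx":0,"ry":0,"rz":0,"hand":0.03}]' 30
python3 -c "
from h import *
go([.389,-.302,.042])"
```

```text
clock: 8.17
position: [0.3893, -0.2999, 0.045]
ee_rot: [0.0, 0.718, 0.696, 0.0]
contact_force: [0.6, 0.2, -0.2]
width: 0.0369
gripper_force: 30.2
8.1667 pos [ 0.3893 -0.2999  0.045 ] w 0.0369 30.199502283885522 [ 0.57  0.24 -0.23] shift [-0.0021 -0.0002  0.003 ] rot [ 0.03  0.02 -0.07]
```

```bash
python3 -m pendant '[{"dx":0,"dy":0,"dz":0.001,"rx":0,"ry":0,"rz":0,"hand":0.03},{"dx":0,"dy":0,"dz":0.001,"rx":0,"ry":0,"rz":0,"hand":0.03},{"dx":0,"dy":0,"dz":0.001,"rx":0,"ry":0,"rz":0,"hand":0.03},{"dx":0,"dy":0,"dz":0,"rx":0,"ry":0,"rz":0,"hand":0.03},{"dx":0,"dy":0,"dz":0,"rx":0,"ry":0,"rz":0,"hand":0.03}]' 30
python3 -c "
from h import *
go([.389,-.302,.042])"
```

```text
clock: 8.58
position: [0.3892, -0.2999, 0.0422]
ee_rot: [0.0, 0.718, 0.696, 0.0]
contact_force: [-0.3, 0.4, 5.0]
width: 0.0374
gripper_force: 30.5
8.5833 pos [ 0.3892 -0.2999  0.0422] w 0.0374 30.536403438459274 [-0.31  0.39  4.99] shift [-0.0021 -0.0002  0.0002] rot [ 0.03  0.02 -0.08]
```

Touchdown at 5 N. I'll release slowly and lift.

```bash
python3 -m pendant '[{"dx":0,"dy":0,"dz":0,"rx":0,"ry":0,"rz":0,"hand":0.042},{"dx":0,"dy":0,"dz":0,"rx":0,"ry":0,"rz":0,"hand":0.05},{"dx":0,"dy":0,"dz":0,"rx":0,"ry":0,"rz":0,"hand":0.055},{"dx":0,"dy":0,"dz":0,"rx":0,"ry":0,"rz":0,"hand":0.055},{"dx":0,"dy":0,"dz":0,"rx":0,"ry":0,"rz":0,"hand":0.055},{"dx":0,"dy":0,"dz":-0.01,"rx":0,"ry":0,"rz":0,"hand":0.055},{"dx":0,"dy":0,"dz":-0.02,"rx":0,"ry":0,"rz":0,"hand":0.055},{"dx":0,"dy":0,"dz":-0.04,"rx":0,"ry":0,"rz":0,"hand":0.055},{"dx":0,"dy":0,"dz":-0.04,"rx":0,"ry":0,"rz":0,"hand":0.055},{"dx":0,"dy":0,"dz":-0.04,"rx":0,"ry":0,"rz":0,"hand":0.055},{"dx":0,"dy":0,"dz":-0.04,"rx":0,"ry":0,"rz":0,"hand":0.055},{"dx":0,"dy":0,"dz":0,"rx":0,"ry":0,"rz":0,"hand":0.055}]' 30
python3 - <<'E'
from h import *
p=[.5306,.077,-.0307]
go(planar(p,[[0,-.027,.23]])[0])
E
```

```text
clock: 9.58
position: [0.3923, -0.303, 0.2398]
ee_rot: [0.008, 0.718, 0.696, 0.0]
contact_force: [0.5, -0.5, -0.3]
width: 0.0552
gripper_force: 0.0
9.5833 pos [ 0.3923 -0.303   0.2398] w 0.0552 0.0 [ 0.48 -0.49 -0.34] shift [0.3573 0.126  0.0073] rot [ 0.67  0.64 -0.07]
```

```bash
python3 -m pendant '[{"dx":0.015,"dy":0.0055,"dz":0,"rx":0,"ry":0,"rz":0,"hand":0.055},{"dx":0.0335,"dy":0.012,"dz":0,"rx":0,"ry":0,"rz":0,"hand":0.055},{"dx":0.0335,"dy":0.012,"dz":0,"rx":0,"ry":0,"rz":0,"hand":0.055},{"dx":0.0335,"dy":0.012,"dz":0,"rx":0,"ry":0,"rz":0,"hand":0.055},{"dx":0.0335,"dy":0.012,"dz":0,"rx":0,"ry":0,"rz":0,"hand":0.055},{"dx":0.0335,"dy":0.012,"dz":0,"rx":0,"ry":0,"rz":0,"hand":0.055},{"dx":0.0335,"dy":0.012,"dz":0,"rx":0,"ry":0,"rz":0,"hand":0.055},{"dx":0.0335,"dy":0.012,"dz":0,"rx":0,"ry":0,"rz":0,"hand":0.055},{"dx":0.0335,"dy":0.012,"dz":0,"rx":0,"ry":0,"rz":0,"hand":0.055},{"dx":0.0335,"dy":0.012,"dz":0,"rx":0,"ry":0,"rz":0,"hand":0.055},{"dx":0.03,"dy":0.01,"dz":0,"rx":0,"ry":0,"rz":0,"hand":0.055},{"dx":0.01,"dy":0.003,"dz":0,"rx":0,"ry":0,"rz":0,"hand":0.055}]' && python3 -m pendant '[{"dx":0,"dy":0,"dz":0,"rx":0,"ry":0,"rz":0,"hand":0.055},{"dx":0,"dy":0,"dz":0,"rx":0,"ry":0,"rz":0,"hand":0.055},{"dx":0,"dy":0,"dz":0,"rx":0,"ry":0,"rz":0,"hand":0.055}]'
python3 - <<'E'
from h import *
from rig import manip
import cv2
p=[.5306,.077,-.0307]
go(planar(p,[[0,-.027,.2]])[0])
for n in("top","side"):
    im=manip.get_image(n);cv2.imwrite(f"{n}1_.png",im["frame"][:,:,::-1]);pickle.dump(im,open(n+"1.pkl","wb"))
a=cv2.imread("top1_.png")[190:350,300:420];b=cv2.imread("side1_.png")[260:384,150:345]
a=cv2.resize(a,(360,480));b=cv2.resize(b,(440,280))
o=np.zeros((480,800,3),np.uint8);o[:,:360]=a;o[:280,360:]=b;cv2.imwrite("pics/chk.png",o)
E
```

```text
clock: 10.58
position: [0.5281, 0.0564, 0.2313]
ee_rot: [-0.001, 0.717, 0.697, 0.001]
contact_force: [0.3, -0.6, -0.2]
width: 0.0551
gripper_force: 0.0
clock: 10.83
position: [0.5263, 0.0513, 0.2315]
ee_rot: [-0.0, 0.719, 0.695, -0.001]
contact_force: [0.4, -0.5, 0.5]
width: 0.055
gripper_force: 0.0
10.8333 pos [0.5263 0.0513 0.2315] w 0.055 0.0 [ 0.39 -0.46  0.53] shift [-0.0011  0.0036  0.0315] rot [-0.06  0.06 -0.12]
```

View pics/chk.png

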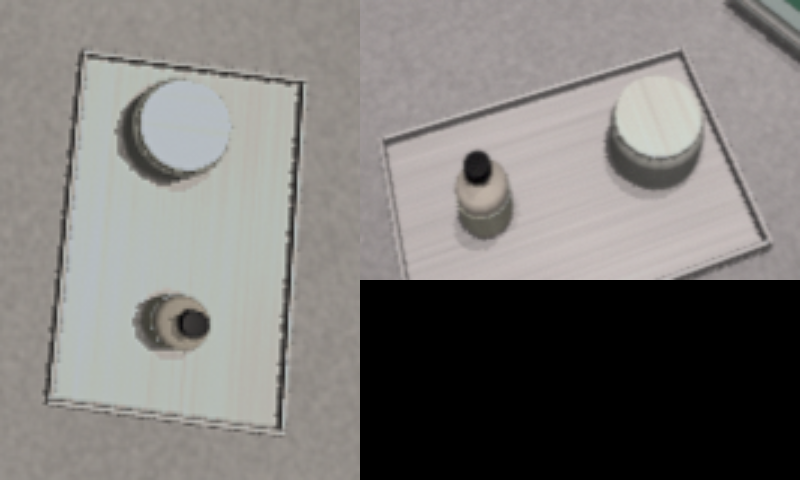

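The bottle stands upright on the free half of the tray and the tin hasn't moved. Next I'll go down to the gap mouth and check alignment.

```bash
python3 -m pendant '[{"dx":-0.001,"dy":0.0035,"dz":0.02,"rx":0,"ry":0,"rz":-0.1,"hand":0.055},{"dx":0,"dy":0,"dz":0.03,"rx":0,"ry":0,"rz":0,"hand":0.055},{"dx":0,"dy":0,"dz":0.02,"rx":0,"ry":0,"rz":0,"hand":0.055},{"dx":0,"dy":0,"dz":0.008,"rx":0,"ry":0,"rz":0,"hand":0.055},{"dx":0,"dy":0,"dz":0,"rx":0,"ry":0,"rz":0,"hand":0.055},{"dx":0,"dy":0,"dz":0,"rx":0,"ry":0,"rz":0,"hand":0.055}]' 60
python3 - <<'E'
from h import *
p=[.5306,.077,-.0307]
go(planar(p,[[0,-.027,.098]])[0]);w=wrist("w4")
print(proj(w,planar(p,[[-.08,0,.13],[.08,0,.13],[-.08,-.052,.13],[.08,-.052,.13],[0,-.026,.112],[0.025,-.01,.12],[-.025,-.01,.12]]))*1.5625)
E
```

```text
clock: 11.43
position: [0.5307, 0.0506, 0.1543]
ee_rot: [0.0, 0.718, 0.696, 0.0]
contact_force: [0.1, 0.3, 0.8]
width: 0.0551
gripper_force: 0.0
11.4333 pos [0.5307 0.0506 0.1543] w 0.0551 0.0 [0.08 0.28 0.83] shift [-0.0006 -0.0009  0.0563] rot [ 0.03  0.   -0.05]
mount [[0.001, 0.963, 0.27, 0.068], [1.0, -0.001, -0.0, -0.0], [-0.0, 0.27, -0.963, -0.124], [0.0, 0.0, 0.0, 1.0]]
[[161.82031567 292.57752486]
 [620.16340771 292.57322072]
 [181.07695512 423.96022951]
 [601.11350191 423.88366541]
 [391.2105607  342.31724785]
 [457.44092709 310.86465876]
 [324.83175135 310.86909685]]
```

View pics/w4.png

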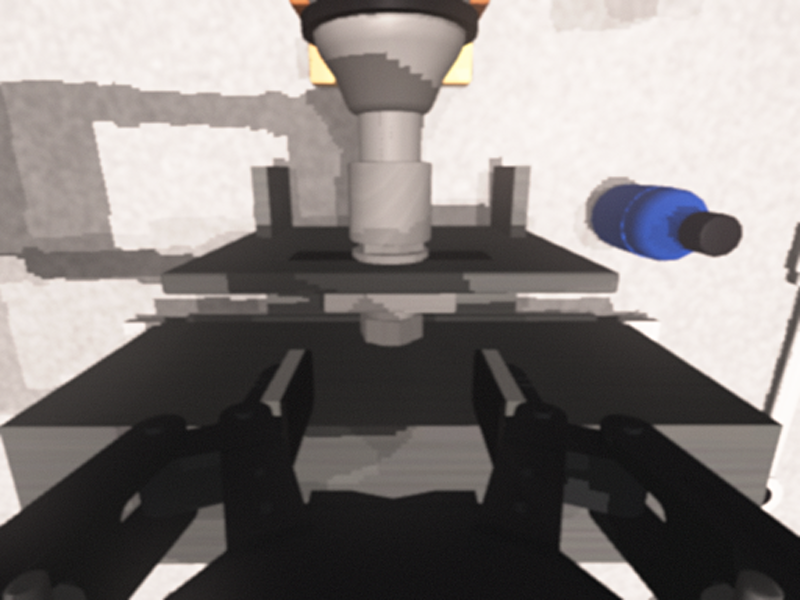

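The predicted edges match the picture: leg inner edge at row 292, web edge at 425, head at column 391. I'll descend into the gap.

```bash
python3 -m pendant '[{"dx":-0.0005,"dy":-0.001,"dz":0.01,"rx":0,"ry":0,"rz":0,"hand":0.055},{"dx":0,"dy":0,"dz":0.012,"rx":0,"ry":0,"rz":0,"hand":0.055},{"dx":0,"dy":0,"dz":0.012,"rx":0,"ry":0,"rz":0,"hand":0.055},{"dx":0,"dy":0,"dz":0.012,"rx":0,"ry":0,"rz":0,"hand":0.055},{"dx":0,"dy":0,"dz":0.008,"rx":0,"ry":0,"rz":0,"hand":0.055},{"dx":0,"dy":0,"dz":0,"rx":0,"ry":0,"rz":0,"hand":0.055},{"dx":0,"dy":0,"dz":0,"rx":0,"ry":0,"rz":0,"hand":0.055}]' 60
python3 - <<'E'
from h import *
p=[.5306,.077,-.0307]
go(planar(p,[[0,-.027,.098]])[0])
E
```

```text
clock: 12.07
position: [0.5295, 0.0509, 0.0999]
ee_rot: [0.0, 0.718, 0.696, 0.0]
contact_force: [0.3, -0.5, 0.2]
width: 0.0546
gripper_force: 0.0
12.0667 pos [0.5295 0.0509 0.0999] w 0.0546 0.0 [ 0.26 -0.5   0.21] shift [-0.0009  0.0003  0.0019] rot [ 0.   -0.    0.02]
```

No contact with the carriage. I'll lower 2 mm more and close on the head.

```bash
python3 -m pendant '[{"dx":-0.0005,"dy":0,"dz":0.002,"rx":0,"ry":0,"rz":0,"hand":0.05},{"dx":0,"dy":0,"dz":0,"rx":0,"ry":0,"rz":0,"hand":0.04},{"dx":0,"dy":0,"dz":0,"rx":0,"ry":0,"rz":0,"hand":0.032},{"dx":0,"dy":0,"dz":0,"rx":0,"ry":0,"rz":0,"hand":0.026},{"dx":0,"dy":0,"dz":0,"rx":0,"ry":0,"rz":0,"hand":0.02},{"dx":0,"dy":0,"dz":0,"rx":0,"ry":0,"rz":0,"hand":0.015},{"dx":0,"dy":0,"dz":0,"rx":0,"ry":0,"rz":0,"hand":0.015},{"dx":0,"dy":0,"dz":0,"rx":0,"ry":0,"rz":0,"hand":0.015},{"dx":0,"dy":0,"dz":0,"rx":0,"ry":0,"rz":0,"hand":0.015},{"dx":0,"dy":0,"dz":0,"rx":0,"ry":0,"rz":0,"hand":0.015},{"dx":0,"dy":0,"dz":0,"rx":0,"ry":0,"rz":0,"hand":0.015},{"dx":0,"dy":0,"dz":0,"rx":0,"ry":0,"rz":0,"hand":0.015}]' 60
python3 - <<'E'
from h import *
from rig import manip
p=[.5306,.077,-.0307]
go(planar(p,[[0,-.027,.098]])[0]);print(manip.get_state()["moment"])
E
python3 -m pendant '[{"dx":0,"dy":0,"dz":0,"rx":0,"ry":0,"rz":0,"hand":0.015},{"dx":0,"dy":0,"dz":0,"rx":0,"ry":0,"rz":0,"hand":0.015},{"dx":0,"dy":0,"dz":0,"rx":0,"ry":0,"rz":0,"hand":0.015},{"dx":0,"dy":0,"dz":0,"rx":0,"ry":0,"rz":0,"hand":0.015},{"dx":0,"dy":0,"dz":0,"rx":0,"ry":0,"rz":0,"hand":0.015},{"dx":0,"dy":0,"dz":0,"rx":0,"ry":0,"rz":0,"hand":0.015},{"dx":0,"dy":0,"dz":0,"rx":0,"ry":0,"rz":0,"hand":0.015},{"dx":0,"dy":0,"dz":0,"rx":0,"ry":0,"rz":0,"hand":0.015}]' 60
python3 - <<'E'
from h import *
import cv2
w=wrist("w5");c=w["frame"][150:290,150:350,::-1];cv2.imwrite("pics/c5.png",cv2.resize(c,(800,560),interpolation=cv2.INTER_CUBIC))
E
```

```text
clock: 13.07
position: [0.5297, 0.0504, 0.0985]
ee_rot: [0.0, 0.718, 0.696, 0.0]
contact_force: [-1.4, 0.4, 5.3]
width: 0.0238
gripper_force: 58.6
13.0667 pos [0.5297 0.0504 0.0985] w 0.0238 58.58453907072544 [-1.36  0.38  5.27] shift [-0.0004  0.      0.0005] rot [ 0.07 -0.    0.02]
[ 0.05879305  0.18790981 -0.05037366]
clock: 13.73
position: [0.5298, 0.0504, 0.0985]
ee_rot: [0.0, 0.718, 0.696, 0.0]
contact_force: [-1.4, -0.4, 5.5]
width: 0.0238
gripper_force: 58.6
mount [[0.001, 0.963, 0.27, 0.068], [1.0, -0.001, -0.0, -0.0], [-0.0, 0.27, -0.963, -0.124], [0.0, 0.0, 0.0, 1.0]]
```

View pics/c5.png

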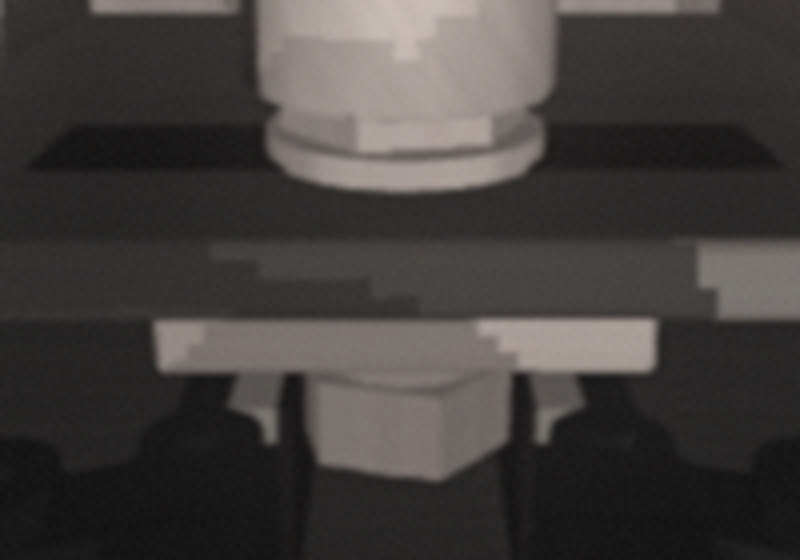

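The head sits between the pads at 23.8 mm opening, which is the across-flats width, with 59 N. I'll compare frames over time to confirm it has stopped turning.

```bash
python3 -m pendant '[{"dx":0,"dy":0,"dz":0,"rx":0,"ry":0,"rz":0,"hand":0.015},{"dx":0,"dy":0,"dz":0,"rx":0,"ry":0,"rz":0,"hand":0.015},{"dx":0,"dy":0,"dz":0,"rx":0,"ry":0,"rz":0,"hand":0.015},{"dx":0,"dy":0,"dz":0,"rx":0,"ry":0,"rz":0,"hand":0.015},{"dx":0,"dy":0,"dz":0,"rx":0,"ry":0,"rz":0,"hand":0.015}]' 60
python3 - <<'E'
from h import *
import cv2
a=pickle.load(open("w5.pkl","rb"))["frame"];w=wrist("w6");b=w["frame"]
o=np.vstack([cv2.resize(f[y0:y0+55,200:310,::-1],(600,300),interpolation=cv2.INTER_CUBIC) for f,y0 in((a,225),(b,225))])
cv2.imwrite("pics/c6.png",o)
d=np.abs(a.astype(int)-b).mean(2);print("head diff",d[243:270,225:278].mean(),"nut diff",d[176:195,215:288].mean(),"bg",d[200:225,150:200].mean())
E
```

```text
clock: 14.2
position: [0.5298, 0.0504, 0.0985]
ee_rot: [0.0, 0.718, 0.696, 0.0]
contact_force: [-1.0, -0.3, 5.1]
width: 0.024
gripper_force: 58.6
mount [[0.001, 0.963, 0.27, 0.068], [1.0, -0.001, -0.0, -0.0], [-0.0, 0.27, -0.963, -0.124], [0.0, 0.0, 0.0, 1.0]]
head diff 1.3000232937339855 nut diff 7.967075222302332 bg 1.4162666666666668
```

View pics/c6.png

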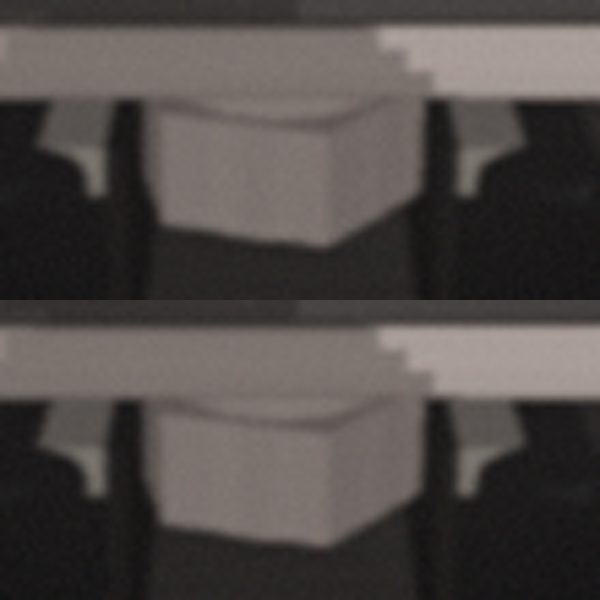

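The head image is unchanged between the two frames while the nut image changes, so the bolt is held. Net outside force is about 5 N, so I'm handing in.

```bash
python3 -c "
from rig import manip
print(manip.sign_off())"
```

```text
the job is handed in; nothing more can be done
None
```

I handed the job in at about 14 s with the bottle upright on the tray and the bolt head gripped at about 59 N; camera frames show the head still while the nut turns on, and no verdict came back.

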